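# Tare the snack scale for the portion tray

## Robot

A 6-joint arm with a two-finger parallel gripper is mounted at the origin on the work surface. World frame = base frame: x ahead of the robot, y to its left, z up, the work surface at z = 0. Lengths are in m, angles in rad, forces in N, time in s.
With the tool pointing down it reaches from about 0.25 to 0.85 m from the base axis. Payload 12.5 kg.
Tool frame: the origin (TCP) lies at the very end of the fingers, on their centre line; the grasp point (between the pads) lies 19 mm behind it; z points along the fingers, y is the line along which they close (so a half turn about z gives the same grasp; the last joint's range is limited). The gripper opens to 93 mm and grips with 3 to 60 N. Pads are 15 mm wide; open, the fingers measure 128 mm over their backs; the gripper's body (75 mm by 188 mm) begins 65 mm behind the grasp point.
Start: joints at [-1.263, 0.351, 1.652, -0, 1.139, -0.085], TCP at [0.211, -0.508, 0.219] pointing down, gripper open.
Joint ranges: [-2.75, 2.75], [-0.79, 2.1], [0.01, 2.65], [-1.57, 4.71], [0.07, 3.14], [-2.87, 2.87]. Speed limits (rad/s): [2.22, 2.22, 2.79, 3.14, 3.14, 3.14].

## Interface

Orientations are given as a rotation vector (axis times angle).
In Python, from rig import robot gives the robot as it stands.
- The arm moves only by the tool play_rows, never from a script. Its argument "increments" is a list of rows, each a list of 3 entries, a list of its own where there are three numbers: the shift along the tool's x, y, z in m, then the turn about the tool's z in degrees, then the opening, from -1 (shut) to 1 (fully open). A call has 1 to 8 rows; each row shifts and turns the commanded pose from where the row before left it, along the tool's axes as they then stand; what a row does not reach is not made up. A row lasts 1/10 s, in which the tool goes at most 50 mm and 8.59 degrees, less where a joint would pass 70% of its speed; a pose out of reach is approached as far as the arm can. A call with a gripper value outside its range is refused whole. The fingers move at their own pace and stop on an object; "newtons" is the grip in N (left out, the last holds). Time passes only in rows, so rows that do not move let the fingers close. It gives the time, the measured TCP pose, the force, the opening and the grip force at its end, in the units of the state.
- robot.get_obs(): the state, without advancing time (a new reading comes with each control period).
- robot.capture(name): name is "scene" or "top"; returns a dict with "image" (400x640x3 uint8, red, green, blue), "vertical_fov" (degrees; the focal length in pixels is half the picture's height over the tangent of half this angle, whatever the lens; pixels are square), "cx", "cy" (the principal point, pixels), "position" and "orientation" of the camera in the world. Camera axes: x right, y down, z forward; pixel columns grow to the right and rows downward; lengths in m; the calibration is good to about 2 mm. A picture is of the moment at which its call begins. There is no depth.
- robot.hand_in(): hands the job in; it is judged then, once.
The state is a dict: "time": time; "joint_pos": joint angles; "qd": joint speeds; "joint_torque": joint torques, N m; "eef_pos": TCP position; "tcp_rot": TCP orientation; "ft_force": force on the tool from outside, world axes, zero at the start; "moment": the same for the moment, N m; "opening": finger opening in m; "finger_force": force on a finger pad.
Only numpy, scipy, OpenCV 4.12 (cv2) and the standard library are available. Lean on these libraries where they do the work, as an engineer would, in place of code of your own. Each camera call takes 0.05 s, during which the arm holds its last target. There are 200 camera calls.

## Task

Get the portion scale ready for weighing snacks: first take the glass jar off its weighing pan and stand it on the cork mat. Then set the black tray flat on the middle of the pan and after that stand the white ramekin in the tray, on either side of its handle. Last, turn the dial's bezel until the needle points at the broad zero mark, and let go, leaving everything else on the table alone.

Things in the scene. Friction and masses are not known exactly. Their poses are not given: they have to be found in the camera images.
- scale: Portion scale, fixed to the table: white deck 160 (x) x 290 (y) mm, deck top 45 mm above the table. Origin on the table under the deck's centre. In its frame the weighing pan's centre is at x 0, y +75 mm and the dial's axis at x 0, y -85 mm.
- pan: The scale's square steel weighing pan, 140 (x) x 130 (y) mm; origin at the centre of its top face, 72 mm above the table when empty. It stays level and sinks on a spring (800 N/m, about 12 mm per kg, stop at 16 mm).
- bezel_grip (a point): Point on the axis of the dial's round dark knurled bezel (60 mm outer diameter, from 60 to 82 mm above the table), at its mid height, 71 mm above the table. Below it a 40 mm wide neck stands on the deck. The bezel turns about this vertical axis with light friction (0.04 N m) and stays where left; the white dial card in it (ticks every 15 degrees) turns with it.
- bezel (a joint): Angle of the bezel, rad, clockwise seen from above is positive, -3 to 3. At 0 the zero mark lies on the scale's -x side of the dial. The zero mark lies under the needle when this angle equals the needle's.
- needle (a joint): Angle of the dial's black needle, rad, clockwise from above positive, 0 (on the scale's -x side) with the pan empty; it follows the weight on the pan (about 2.76 rad per kg) and is not moved by the bezel.
- needle_tip (a point): Tip of the needle (the long end, 23 mm from the dial's axis; the needle is 2 mm wide, 72 mm above the table, recessed 10 mm inside the bezel).
- zero_mark (a point): Zero mark of the dial, on the bezel's card, 23 mm from the axis at the needle's height: a broad black bar (4 mm wide, other ticks 1 mm), with a white block on the rim beside it.
- jar: Closed glass jar with a steel lid, 56 mm diameter, 90 mm tall, upright, about 0.4 kg; origin at the centre of its underside. It starts on the pan.
- mat: Square cork mat, 130 x 130 mm, 6 mm thick, fixed; origin at the centre of its underside.
- tray: Black plastic tray, 160 (its x) x 100 (its y) mm, floor 4 mm thick, rim 12 mm high, about 0.24 kg; origin at the centre of its underside. A flat upright handle 10 mm thick (x), 60 mm wide (y) stands across its middle, to 66 mm above the underside; on each side of it is a free floor 71 x 92 mm.
- tray_handle (a point): Point to grip in the tray's handle: on its centre plane, 52 mm above the tray's underside, 14 mm below the handle's top.
- ramekin: White ceramic straight cup without a handle, 50 mm outer diameter all the way up, 45 mm tall, wall 4 mm, about 0.12 kg; origin at the centre of its underside.
- mug: White mug with a handle, 76 mm diameter, 85 mm tall: leave alone. Origin at the centre of its underside.
- tub: Black open tub of wrapped sweets, 100 x 160 x 50 mm: leave alone. Origin at the centre of its underside.
- bowl: Steel bowl, 100 mm diameter, 50 mm tall: leave alone. Origin at the centre of its underside.
Mind the look-alikes: they are no part of the job. There is more than one size of the jar; the job needs the middle-sized. Leave any turquoise look-alike of the mat alone.

How it is judged:
On the way, in this order (a step that is already met when the one before it is completed fails the run):
1. the jar stands upright on the cork mat, let go (horizontal distance between jar and mat below 0.05 m and angle between jar's own z axis and vertical below 0.1 rad and contact force between jar and mat above 0.5 N and contact force between the fingers and jar below 0.1 N), for 0.2 s.
2. the tray lies level on the pan, let go (horizontal distance between tray and pan below 0.035 m and angle between tray's own z axis and vertical below 0.08 rad and contact force between tray and pan above 0.5 N and contact force between the fingers and tray below 0.1 N), for 0.2 s.
3. the ramekin stands in the tray on the pan, let go (contact force between ramekin and tray above 0.2 N and angle between ramekin's own z axis and vertical below 0.1 rad and z of ramekin in the frame of tray below 0.009 m and horizontal distance between ramekin and tray below 0.08 m and contact force between the fingers and ramekin below 0.1 N and contact force between tray and pan above 0.5 N), for 0.2 s.
4. the bezel's zero mark is under the needle (horizontal distance between needle_tip and zero_mark below 0.003 m), for 0.2 s.
At the end, for the whole second after the job is handed in: Needle tip and zero mark within 3 mm of each other (about 7.5 degrees, half a tick), needle at rest; the jar upright on the mat within 50 mm of its centre; the tray level on the pan within 35 mm of its centre; the ramekin upright on the tray's floor; all at rest and released (horizontal distance between needle_tip and zero_mark below 0.003 m and velocity of joint needle between -0.1 and 0.1 rad/s and horizontal distance between jar and mat below 0.05 m and angle between each of jar, ramekin's own z axis and vertical below 0.1 rad and contact force between jar and mat above 0.5 N and horizontal distance between tray and pan below 0.035 m and angle between tray's own z axis and vertical below 0.08 rad and contact force between tray and pan above 0.5 N and contact force between ramekin and tray above 0.2 N and z of ramekin in the frame of tray below 0.009 m and horizontal distance between ramekin and tray below 0.08 m and linear speed of each of tray, ramekin, jar below 0.02 m/s); the robot touches nothing.
It fails at once if the mug, the tub or the bowl is pushed away by more than 30 mm (distance of any of mug, tub, bowl from where it was at the start of the episode above 0.03 m).
It fails at once if the jar or the ramekin is tipped over (angle between any of jar, ramekin's own z axis and vertical above 0.7 rad).
It also fails if it takes over 72 s, if anything falls off the work surface, if the arm or the gripper's body presses on something with over 40 N, if the wrist force passes 120 N, or if a joint passes its speed limit or range.

## Working session

There is one attempt and no reset: what is moved stays moved. The work goes in short steps, Python scripts to look and compute and a tool call to move; the robot and the scene stay as the last step left them, time stands still between calls to the robot, and variables do not carry over. Pictures are saved under pics/ and viewed, at most 10 in all, crops included, and the job is handed in when it is done.

Besides the shell and the picture viewer there is one more tool, called as name(argument=value, ...), one argument or row to a line, values as JSON. play_rows: Moves the arm, as the interface text tells. Its arguments: {"type":"object","properties":{"increments":{"type":"array"},"newtons":{"type":"number"}},"required":["increments"]}

```bash
mkdir -p pics; ls
cat > h.py <<'E'
import numpy as np, cv2
from scipy.spatial.transform import Rotation as R
from rig import robot
def cap(n,f=None):
    c=robot.capture(n)
    if f: cv2.imwrite('pics/'+f,c['image'][:,:,::-1])
    return c
def rot(o):
    o=np.array(o,float)
    if o.shape==(3,3): return o
    return R.from_rotvec(o).as_matrix() if o.size==3 else R.from_quat(o).as_matrix()
def foc(c): return 200/np.tan(np.radians(c['vertical_fov'])/2)
def pt(c,u,v,z):
    d=rot(c['orientation'])@np.array([(u-c['cx'])/foc(c),(v-c['cy'])/foc(c),1])
    p=np.array(c['position']); return p+d*(z-p[2])/d[2]
def px(c,P):
    q=rot(c['orientation']).T@(np.array(P)-c['position']); return q[:2]/q[2]*foc(c)+[c['cx'],c['cy']]
E
python3 - <<'E'
from h import *
for n in('top','scene'):
    c=cap(n,n+'0.png'); print({k:v for k,v in c.items() if k!='image'})
    np.save(n+'0.npy',c,allow_pickle=True)
print(robot.get_obs())
E
```

```text
pics
{'vertical_fov': 52.89629722174481, 'cx': 314.96018458162274, 'cy': 198.48691322343137, 'position': array([0.35714656, 0.03666464, 1.25601303]), 'orientation': array([-2.16336528,  2.13019924, -0.16929162])}
{'vertical_fov': 46.01983319179093, 'cx': 317.2904472531248, 'cy': 197.65283599998014, 'position': array([1.44516844, 0.40131585, 0.81067335]), 'orientation': array([-1.33853608, -2.02243654,  1.01147337])}
{'time': 0.1, 'joint_pos': array([-1.26258857e+00,  3.51176690e-01,  1.65230631e+00, -1.83023594e-05,
        1.13913204e+00, -8.45983395e-02]), 'qd': array([-6.08591752e-05, -6.32042494e-04, -1.25143360e-03, -2.02280450e-04,
       -4.87444621e-04,  3.78758504e-04]), 'joint_torque': array([ 3.10208861e-04, -4.98029816e+01, -2.85704148e+01,  7.00125145e-02,
        2.39868538e-02, -6.30976479e-05]), 'eef_pos': array([ 0.21046101, -0.50782187,  0.21817882]), 'tcp_rot': array([-3.08019803e+00, -6.12873096e-01,  2.05056228e-04]), 'ft_force': array([-0.54897385, -0.02895904, -0.22632482]), 'moment': array([0.01037351, 0.01624222, 0.01485368]), 'finger_force': 0.0, 'opening': 0.09274216534557767}
```

View pics/top0.png

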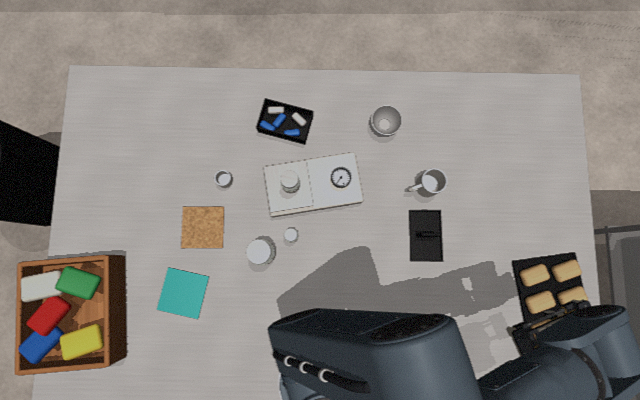

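View pics/scene0.png

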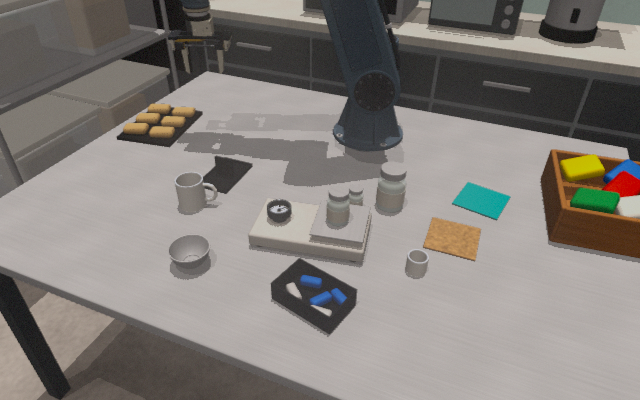

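The top view shows:
- **Jars:** three candidates. One is on the pan at (290,181), a large one at (260,251) and a small one at (291,235). The job's jar is the one on the pan.
- **Mats:** cork at (203,227), and turquoise at (183,292), which is a decoy.
- **Ramekin:** (223,179). The similar white mug is at (432,181) and the bowl at (385,121).
- **Tray:** (426,236). The similar black objects are the tub at (285,120) and the bun tray at (555,285).

Next I'll check these in a close crop.

Run:
```python
import cv2
a=cv2.imread('pics/top0.png')[100:280,180:445]
cv2.imwrite('pics/c0.png',cv2.resize(a,None,fx=3,fy=3,interpolation=cv2.INTER_CUBIC))
```

```text
(no output)
```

View pics/c0.png

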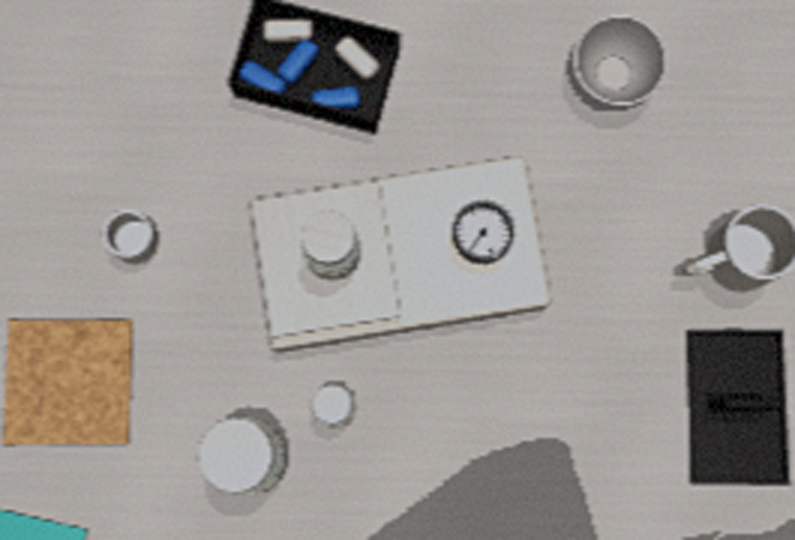

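The crop confirms the choices. In crop pixels, the jar lid is at (329,237) on the pan, the ramekin rim at (130,233), the tray with its upright handle at (738,406), and the cork mat at (68,382). The bezel is at (483,232), with its needle pointing down and to the left.

```bash
cat >> h.py <<'E'
def go(P,psi=None):
    o=robot.get_obs(); M=R.from_rotvec(o['tcp_rot']).as_matrix()
    d=M.T@(np.array(P)-o['eef_pos']); cur=np.degrees(np.arctan2(M[1,1],M[0,1]))
    print('t',round(o['time'],1),'tcp',o['eef_pos'].round(4),'psi',cur.round(1),'shift mm',(d*1e3).round(1), 'tilt',M[:,2].round(3))
    if psi is not None:
        t=cur-psi; a=np.radians(t); c,s=np.cos(a),np.sin(a)
        print('turn',round(t,1),'shift after turn',np.round([1e3*(c*d[0]+s*d[1]),1e3*(-s*d[0]+c*d[1]),1e3*d[2]],1))
E
python3 - <<'E'
from h import *
c=np.load('top0.npy',allow_pickle=True).item()
f=lambda x,y,z: pt(c,180+x/3,100+y/3,z)
print('jar',f(329,237,.157)); print('ram',f(130,233,.045)); print('bezel',f(483,232,.082))
def quad(n,q,z):
    P=np.array([f(*a,z) for a in q])[:,:2]; e=np.roll(P,-1,0)-P
    print(n,P.mean(0),np.linalg.norm(e,axis=1),np.degrees(np.arctan2(e[:,1],e[:,0])))
quad('mat',[(7,320),(132,319),(130,445),(3,444)],.006)
quad('tray',[(687,330),(782,329),(789,482),(692,484)],.012)
quad('pan',[(250,200),(381,183),(400,318),(272,335)],.067)
print('handle', f(713,403,.066),f(775,408,.066))
s=np.load('scene0.npy',allow_pickle=True).item()
print('check scene ram centre px',px(s,f(130,233,.045)),'jar lid',px(s,f(329,237,.157)),'bez',px(s,f(483,232,.082)))
j=f(329,237,.157); go([j[0],j[1],.22])
E
```

```text
jar [0.57703161 0.10095286 0.157     ]
ram [0.60024467 0.31074212 0.045     ]
bezel [ 0.59961887 -0.04734366  0.082     ]
mat [0.4505073  0.37589504] [0.12997138 0.13049323 0.13010974 0.1283057 ] [ -88.62422311 -178.11911361   90.41282709    1.83591387]
tray [ 0.43596883 -0.31588694] [0.09919589 0.1574895  0.09943593 0.15835316] [ -88.48611989 -179.22508295   92.00972324    0.69343435]
pan [0.57314492 0.1089272 ] [0.13317441 0.13898135 0.12801143 0.13907353] [ -81.44597164 -171.17179115   98.54132017   10.95578629]
handle [ 0.43466013 -0.27642664  0.066     ] [ 0.43067498 -0.33760668  0.066     ]
check scene ram centre px [416.11860591 254.7278325 ] jar lid [338.17750937 190.19926684] bez [279.40712085 205.35790292]
t 0.1 tcp [ 0.2105 -0.5078  0.2182] psi -67.5 shift mm [ 571.7 -422.1   -1.4] tilt [-0.     0.001 -1.   ]
```

play_rows(
  increments=[
    [[0.038,-0.028,0],0,1],
    [[0.038,-0.028,0],0,1],
    [[0.038,-0.028,0],0,1],
    [[0.038,-0.028,0],0,1],
    [[0.038,-0.028,0],0,1],
    [[0.038,-0.028,0],0,1],
    [[0.038,-0.028,0],0,1],
    [[0.038,-0.028,0],0,1],
  ],
  newtons=20,
)

```text
time: 0.9
eef_pos: [0.4062, -0.183, 0.2186]
tcp_rot: [3.081, 0.613, -0.0]
ft_force: [0.0, -1.2, -0.4]
opening: 0.0928
finger_force: 0.0
```

play_rows(
  increments=[
    [[0.038,-0.028,0],0,1],
    [[0.038,-0.028,0],0,1],
    [[0.038,-0.028,0],0,1],
    [[0.038,-0.028,0],0,1],
    [[0.038,-0.028,0],0,1],
    [[0.038,-0.028,0],0,1],
    [[0.038,-0.028,0],0,1],
    [[0,0,0],0,1],
  ],
)

```text
time: 1.7
eef_pos: [0.5778, 0.1021, 0.2179]
tcp_rot: [-3.079, -0.619, -0.0]
ft_force: [0.2, -0.0, -0.1]
opening: 0.0929
finger_force: 0.0
```

Run:
```python
from h import *
go([.577,.101,.11])
```

```text
t 1.7 tcp [0.5778 0.1021 0.2179] psi -67.3 shift mm [ -1.2   0.8 107.9] tilt [ 0.     0.001 -1.   ]
```

play_rows(
  increments=[
    [[-0.001,0.001,0.03],0,1],
    [[0,0,0.03],0,1],
    [[0,0,0.03],0,1],
    [[0,0,0.018],0,1],
    [[0,0,0],0,-0.2],
    [[0,0,0],0,-0.2],
    [[0,0,0],0,-0.2],
    [[0,0,0],0,-0.2],
  ],
  newtons=20,
)

```text
time: 2.5
eef_pos: [0.5764, 0.0968, 0.1118]
tcp_rot: [3.081, 0.613, 0.003]
ft_force: [0.0, 0.1, -0.6]
opening: 0.0658
finger_force: 0.0
```

play_rows(
  increments=[
    [[0,0,0],0,-0.2],
    [[0,0,0],0,-0.2],
    [[0,0,-0.015],0,-0.2],
    [[0,0,-0.03],0,-0.2],
    [[0,0,-0.03],0,-0.2],
  ],
)

```text
time: 3.0
eef_pos: [0.5755, 0.0967, 0.187]
tcp_rot: [3.081, 0.613, -0.002]
ft_force: [0.4, 0.8, -2.5]
opening: 0.055
finger_force: 19.9
```

Run:
```python
from h import *
go([.4505,.376,.052])
c=cap('top','t1.png'); cv2.imwrite('pics/c1.png',cv2.resize(c['image'][100:280,180:445,::-1],None,fx=3,fy=3))
```

```text
t 3.0 tcp [0.5755 0.0967 0.187 ] psi -67.5 shift mm [  -8.3 -305.9  135. ] tilt [-0.001 -0.    -1.   ]
```

play_rows(
  increments=[
    [[-0.002,-0.03,0],0,-0.2],
    [[-0.001,-0.044,0],0,-0.2],
    [[-0.001,-0.044,0],0,-0.2],
    [[-0.001,-0.044,0],0,-0.2],
    [[-0.001,-0.044,0],0,-0.2],
    [[-0.001,-0.044,0.01],0,-0.2],
    [[-0.001,-0.036,0.02],0,-0.2],
    [[0,-0.02,0.03],0,-0.2],
  ],
)

```text
time: 3.85
eef_pos: [0.4507, 0.3792, 0.1267]
tcp_rot: [-3.079, -0.616, -0.005]
ft_force: [1.5, 0.1, -3.5]
opening: 0.0553
finger_force: 19.9
```

play_rows(
  increments=[
    [[0,0,0.03],0,-0.2],
    [[0,0,0.025],0,-0.2],
    [[0,0,0.01],0,-0.2],
    [[0,0,0.005],0,-0.2],
    [[0,0,0],0,-0.2],
  ],
)

```text
time: 4.35
eef_pos: [0.4517, 0.3764, 0.0561]
tcp_rot: [-3.081, -0.613, -0.001]
ft_force: [0.1, 0.1, -3.3]
opening: 0.0554
finger_force: 19.9
```

Run:
```python
from h import *
go([.4505,.376,.051]); print(robot.get_obs()['ft_force'])
```

```text
t 4.3 tcp [0.4517 0.3764 0.0561] psi -67.5 shift mm [-1.3 -0.   5.1] tilt [ 0.  0. -1.]
[ 0.14999625  0.08909929 -3.29804754]
```

play_rows(
  increments=[
    [[0,0,0.003],0,-0.2],
    [[0,0,0.002],0,-0.2],
    [[0,0,0],0,-0.2],
  ],
)

```text
time: 4.65
eef_pos: [0.4515, 0.3765, 0.051]
tcp_rot: [-3.081, -0.613, -0.001]
ft_force: [-0.1, -0.7, -2.6]
opening: 0.0552
finger_force: 19.9
```

play_rows(
  increments=[
    [[0,0,0.001],0,-0.2],
    [[0,0,0],0,-0.2],
    [[0,0,0],0,0.5],
    [[0,0,0],0,1],
    [[0,0,0],0,1],
    [[0,0,0],0,1],
  ],
)

```text
time: 5.25
eef_pos: [0.4513, 0.3764, 0.0496]
tcp_rot: [-3.081, -0.613, -0.0]
ft_force: [-0.1, 1.2, 0.3]
opening: 0.083
finger_force: 0.0
```

play_rows(
  increments=[
    [[0,0,0],0,1],
    [[0,0,-0.02],0,1],
    [[0,0,-0.03],0,1],
    [[0,0,-0.04],0,1],
    [[0,0,-0.04],0,1],
  ],
)

```text
time: 5.75
eef_pos: [0.451, 0.3762, 0.1809]
tcp_rot: [3.081, 0.613, -0.001]
ft_force: [0.7, 1.3, -0.1]
opening: 0.0929
finger_force: 0.0
```

Run:
```python
from h import *
go([.436,-.316,.18],1)
c=cap('top','t2.png'); cv2.imwrite('pics/c2.png',cv2.resize(c['image'][130:330,180:445,::-1],None,fx=3,fy=3,interpolation=cv2.INTER_CUBIC))
```

```text
t 5.8 tcp [0.451  0.3762 0.1809] psi -67.5 shift mm [-278.8  633.8    1.2] tilt [-0.001 -0.    -1.   ]
turn -68.5 shift after turn [-691.9  -27.1    1.2]
```

play_rows(
  increments=[
    [[0,0,0],-8.5,1],
    [[0,0,0],-8.5,1],
    [[0,0,0],-8.5,1],
    [[0,0,0],-8.5,1],
    [[0,0,0],-8.5,1],
    [[0,0,0],-8.5,1],
    [[0,0,0],-8.5,1],
    [[0,0,0],-8.5,1],
  ],
)

```text
time: 6.6
eef_pos: [0.4513, 0.3764, 0.1794]
tcp_rot: [-2.205, -2.238, 0.0]
ft_force: [-0.3, -0.3, 0.8]
opening: 0.0932
finger_force: 0.0
```

play_rows(
  increments=[
    [[-0.03,-0.002,0],0,1],
    [[-0.046,-0.002,0],0,1],
    [[-0.046,-0.002,0],0,1],
    [[-0.046,-0.002,0],0,1],
    [[-0.046,-0.002,0],0,1],
    [[-0.046,-0.002,0],0,1],
    [[-0.046,-0.002,0],0,1],
    [[-0.046,-0.002,0],0,1],
  ],
)

```text
time: 7.4
eef_pos: [0.4381, 0.0226, 0.1797]
tcp_rot: [2.211, 2.231, 0.001]
ft_force: [0.7, 0.4, 0.0]
opening: 0.0929
finger_force: 0.0
```

play_rows(
  increments=[
    [[-0.046,-0.002,0],0,1],
    [[-0.046,-0.002,0],0,1],
    [[-0.046,-0.002,0],0,1],
    [[-0.046,-0.002,0],0,1],
    [[-0.046,-0.002,0],0,1],
    [[-0.046,-0.002,0],0,1],
    [[-0.046,-0.002,0],0,1],
    [[0,0,0],0,1],
  ],
)

```text
time: 8.2
eef_pos: [0.4269, -0.3022, 0.1794]
tcp_rot: [2.215, 2.226, -0.001]
ft_force: [-0.3, 0.1, -0.3]
opening: 0.093
finger_force: 0.0
```

Run:
```python
from h import *
go([.436,-.316,.04],1)
```

```text
t 8.2 tcp [ 0.4269 -0.3022  0.1794] psi 0.3 shift mm [-13.7   9.  139.4] tilt [ 0.001 -0.001 -1.   ]
turn -0.7 shift after turn [-13.8   8.8 139.4]
```

View pics/c2.png

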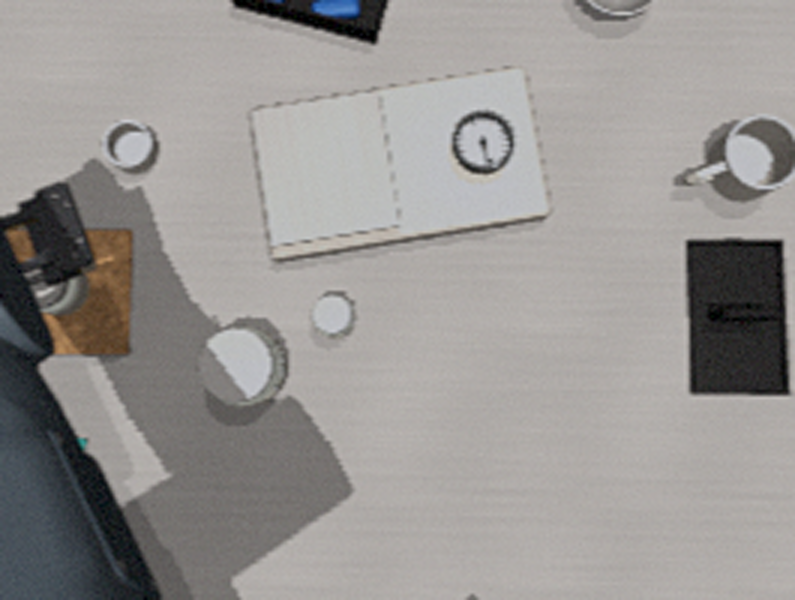

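Jar stands on the mat and the needle is back at zero, at crop (485,150). Descending on the tray handle.

play_rows(
  increments=[
    [[-0.014,0.009,0.02],-0.7,1],
    [[0,0,0.04],0,1],
    [[0,0,0.04],0,1],
    [[0,0,0.03],0,1],
    [[0,0,0.014],0,1],
    [[0,0,0],0,0],
    [[0,0,0],0,-1],
    [[0,0,0],0,-1],
  ],
  newtons=30,
)

```text
time: 9.0
eef_pos: [0.4372, -0.3123, 0.0372]
tcp_rot: [2.196, 2.243, 0.0]
ft_force: [-0.2, -0.0, -0.4]
opening: 0.0733
finger_force: 0.0
```

play_rows(
  increments=[
    [[0,0,0],0,-1],
    [[0,0,0],0,-1],
    [[0,0,0],0,-1],
    [[0,0,0],0,-1],
    [[0,0,0],0,-1],
    [[0,0,0],0,-1],
  ],
)

```text
time: 9.6
eef_pos: [0.4364, -0.3117, 0.0356]
tcp_rot: [-2.198, -2.245, -0.0]
ft_force: [-0.1, 0.8, -0.2]
opening: 0.0256
finger_force: 0.0
```

play_rows(
  increments=[
    [[0,0,0],0,-1],
    [[0,0,0],0,-1],
    [[0,0,0],0,-1],
    [[0,0,0],0,-1],
    [[0,0,0],0,-1],
  ],
)

```text
time: 10.1
eef_pos: [0.4364, -0.3117, 0.0356]
tcp_rot: [2.198, 2.245, 0.0]
ft_force: [0.9, 0.1, -1.3]
opening: 0.0097
finger_force: 30.0
```

play_rows(
  increments=[
    [[0,0,-0.02],0,-1],
    [[0,0,-0.04],0,-1],
    [[0,0,-0.04],0,-1],
    [[0,0,-0.03],0,-1],
    [[0,0,0],0,-1],
  ],
)

```text
time: 10.6
eef_pos: [0.4377, -0.3128, 0.1692]
tcp_rot: [2.194, 2.24, 0.001]
ft_force: [1.0, -0.6, -3.5]
opening: 0.0099
finger_force: 30.0
```

Run:
```python
from h import *
go([.5735,.108,.16],10)
print(robot.get_obs()['ft_force'],robot.get_obs()['opening'])
```

```text
t 10.6 tcp [ 0.4377 -0.3128  0.1692] psi 1.2 shift mm [417.9 144.7   8.1] tilt [ 0.005 -0.004 -1.   ]
turn -8.8 shift after turn [390.9 206.8   8.1]
[ 0.96305937 -0.60855484 -3.53905058] 0.009921632906281836
```

play_rows(
  increments=[
    [[0,0,0],-4.4,-1],
    [[0,0,0],-4.4,-1],
    [[0.02,0.01,0],0,-1],
    [[0.04,0.021,0],0,-1],
    [[0.04,0.021,0],0,-1],
    [[0.04,0.021,0],0,-1],
    [[0.04,0.021,0],0,-1],
    [[0.04,0.021,0],0,-1],
  ],
)

```text
time: 11.4
eef_pos: [0.5109, -0.0732, 0.164]
tcp_rot: [-2.018, -2.405, 0.002]
ft_force: [0.1, -0.6, -2.5]
opening: 0.01
finger_force: 30.0
```

play_rows(
  increments=[
    [[0.04,0.021,0],0,-1],
    [[0.04,0.021,0],0,-1],
    [[0.04,0.021,0],0,-1],
    [[0.04,0.021,0],0,-1],
    [[0.015,0.008,0],0,-1],
    [[0,0,0],0,-1],
    [[0,0,0],0,-1],
  ],
)

```text
time: 12.1
eef_pos: [0.5709, 0.1124, 0.1644]
tcp_rot: [-2.018, -2.406, 0.003]
ft_force: [0.0, 0.1, -3.3]
opening: 0.0097
finger_force: 30.0
```

Run:
```python
from h import *
go([.573,.112,.108],9.5)
```

```text
t 12.1 tcp [0.5709 0.1124 0.1644] psi 10.0 shift mm [-0.8  2.2 56.4] tilt [-0.002 -0.001 -1.   ]
turn 0.5 shift after turn [-0.8  2.2 56.4]
```

play_rows(
  increments=[
    [[0,0.002,0.02],0,-1],
    [[0,0,0.02],0,-1],
    [[0,0,0.01],0,-1],
    [[0,0,0.005],0,-1],
    [[0,0,0.003],0,-1],
    [[0,0,0],0,-1],
  ],
)

```text
time: 12.7
eef_pos: [0.5737, 0.1132, 0.1079]
tcp_rot: [2.02, 2.406, 0.0]
ft_force: [0.3, 0.3, -2.7]
opening: 0.0096
finger_force: 30.0
```

play_rows(
  increments=[
    [[0,0,0.003],0,-1],
    [[0,0,0],0,-1],
    [[0,0,0],0,-0.6],
    [[0,0,0],0,0],
    [[0,0,0],0,0],
    [[0,0,0],0,0],
    [[0,0,0],0,0],
    [[0,0,0],0,0],
  ],
)

```text
time: 13.5
eef_pos: [0.5736, 0.1136, 0.1047]
tcp_rot: [2.019, 2.407, 0.0]
ft_force: [-0.0, -0.3, 0.8]
opening: 0.0459
finger_force: 0.0
```

play_rows(
  increments=[
    [[0,0,-0.02],0,0],
    [[0,0,-0.04],0,0],
    [[0,0,-0.04],0,0],
    [[0,0,-0.02],0,0],
    [[0,0,0],0,1],
  ],
)

```text
time: 14.0
eef_pos: [0.5748, 0.1138, 0.2277]
tcp_rot: [2.017, 2.404, 0.006]
ft_force: [0.1, -0.6, -0.1]
opening: 0.0507
finger_force: 0.0
```

Run:
```python
from h import *
go([.6,.311,.18],-80.5)
```

```text
t 14.0 tcp [0.5748 0.1138 0.2277] psi 10.0 shift mm [189.9  58.8  48. ] tilt [ 0.005  0.001 -1.   ]
turn 90.5 shift after turn [  57.1 -190.4   48. ]
```

play_rows(
  increments=[
    [[0.038,0.012,0],0,1],
    [[0.038,0.012,0],0,1],
    [[0.038,0.012,0],0,1],
    [[0.038,0.012,0],0,1],
    [[0.038,0.011,0],0,1],
    [[0,0,0],8,1],
    [[0,0,0],8.4,1],
    [[0,0,0],8.4,1],
  ],
)

```text
time: 14.8
eef_pos: [0.5981, 0.3111, 0.2225]
tcp_rot: [-2.494, -1.91, 0.004]
ft_force: [-0.2, 0.1, -0.1]
opening: 0.0934
finger_force: 0.0
```

play_rows(
  increments=[
    [[0,0,0],8.3,1],
    [[0,0,0],8.3,1],
    [[0,0,0],8.2,1],
    [[0,0,0],8.2,1],
    [[0,0,0],8.2,1],
    [[0,0,0],8.2,1],
    [[0,0,0],8.2,1],
    [[0,0,0],8.1,1],
  ],
)

```text
time: 15.6
eef_pos: [0.5982, 0.3107, 0.2228]
tcp_rot: [3.131, 0.251, -0.003]
ft_force: [-0.9, -0.9, 0.5]
opening: 0.0934
finger_force: 0.0
```

Run:
```python
from h import *
c=cap('top','t3.png'); cv2.imwrite('pics/c3.png',cv2.resize(c['image'][130:280,180:400,::-1],None,fx=3.6,fy=3.6,interpolation=cv2.INTER_CUBIC))
go([.6,.311,.02],-80.5)
```

```text
t 15.7 tcp [0.5982 0.3107 0.2228] psi -81.3 shift mm [ 2.200e+00 -1.000e-01  2.028e+02] tilt [-0.002 -0.001 -1.   ]
turn -0.8 shift after turn [ 2.200e+00 -1.000e-01  2.028e+02]
```

View pics/c3.png

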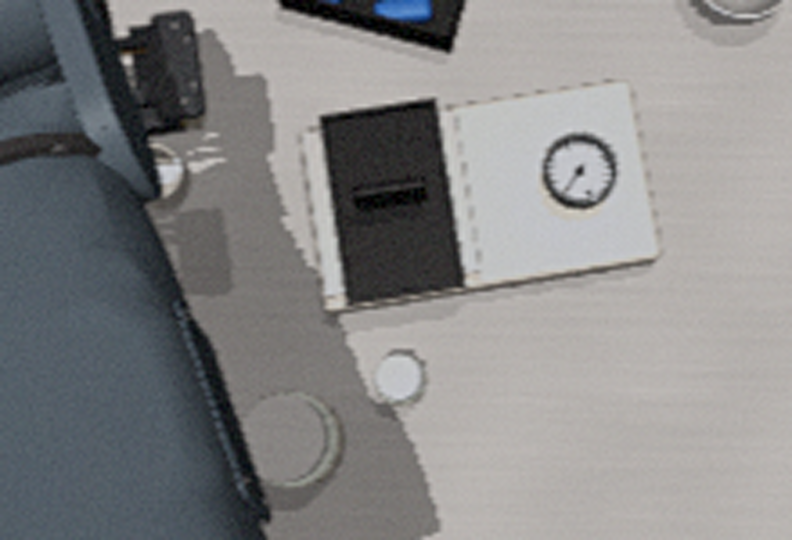

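The tray lies square on the pan at crop (392,202), and the ramekin is still in place at crop (167,172), under the wrist.

play_rows(
  increments=[
    [[0.002,0,0.03],0,1],
    [[0,0,0.045],0,1],
    [[0,0,0.045],0,1],
    [[0,0,0.045],0,1],
    [[0,0,0.03],0,1],
    [[0,0,0.009],0,1],
    [[0,0,0],0,0],
    [[0,0,0],0,-0.4],
  ],
  newtons=15,
)

```text
time: 16.45
eef_pos: [0.6014, 0.3116, 0.0221]
tcp_rot: [-3.13, -0.262, -0.003]
ft_force: [0.4, -0.3, 0.1]
opening: 0.0815
finger_force: 0.0
```

play_rows(
  increments=[
    [[0,0,0],0,-0.4],
    [[0,0,0],0,-0.4],
    [[0,0,0],0,-0.4],
    [[0,0,0],0,-0.4],
    [[0,0,0],0,-0.4],
  ],
)

```text
time: 16.95
eef_pos: [0.6009, 0.3115, 0.0212]
tcp_rot: [-3.13, -0.26, -0.001]
ft_force: [-0.9, 1.2, 4.0]
opening: 0.0487
finger_force: 15.0
```

Run:
```python
from h import *
c=np.load('top0.npy',allow_pickle=True).item()
P=np.array([pt(c,180+x/3.6,130+y/3.6,.081) for x,y in [(322,117),(434,100),(463,287),(347,304)]]); e=np.roll(P,-1,0)-P
print(P.mean(0),np.linalg.norm(e,axis=1),np.degrees(np.arctan2(e[:,1],e[:,0])))
go([0.6,.311,.02])
```

```text
[0.57146459 0.10766626 0.081     ] [0.09418187 0.15886311 0.09559546 0.15798016] [ -80.1588695  -170.26496454   99.30657611    9.22326247]
t 16.9 tcp [0.6009 0.3115 0.0212] psi -80.5 shift mm [-0.9  0.3  1.2] tilt [ 0.001  0.    -1.   ]
```

play_rows(
  increments=[
    [[0,0,-0.02],0,-0.4],
    [[0,0,-0.04],0,-0.4],
    [[0,0,-0.04],0,-0.4],
    [[0,0,-0.03],0,-0.4],
    [[0,0,-0.02],0,-0.4],
    [[0,0,0],0,-0.4],
  ],
)

```text
time: 17.55
eef_pos: [0.6018, 0.3118, 0.1736]
tcp_rot: [-3.129, -0.26, -0.007]
ft_force: [-0.1, -0.1, -0.8]
opening: 0.0485
finger_force: 15.0
```

Run:
```python
from h import *
go([0.612,.115,.15],-80.5); o=robot.get_obs();print(o['opening'],o['finger_force'],o['ft_force'])
```

```text
t 17.6 tcp [0.6018 0.3118 0.1736] psi -80.5 shift mm [-22.5 195.8  23.3] tilt [ 0.004  0.002 -1.   ]
turn 0.0 shift after turn [-22.5 195.8  23.3]
0.04849566731987829 14.95733586139977 [-0.05748036 -0.05824905 -0.77180855]
```

play_rows(
  increments=[
    [[-0.003,0.026,0],0,-0.4],
    [[-0.004,0.04,0],0,-0.4],
    [[-0.005,0.04,0],0,-0.4],
    [[-0.005,0.04,0],0,-0.4],
    [[-0.004,0.035,0],0,-0.4],
    [[-0.001,0.015,0],0,-0.4],
    [[0,0,0.02],0,-0.4],
    [[0,0,0.02],0,-0.4],
  ],
)

```text
time: 18.35
eef_pos: [0.6112, 0.1141, 0.1293]
tcp_rot: [-3.131, -0.259, 0.0]
ft_force: [0.6, -1.1, -2.2]
opening: 0.049
finger_force: 15.0
```

Run:
```python
from h import *
go([0.612,.115,.095],-80.5)
```

```text
t 18.4 tcp [0.6112 0.1141 0.1293] psi -80.5 shift mm [ 0.9 -0.7 34.3] tilt [-0.  0. -1.]
turn -0.0 shift after turn [ 0.9 -0.7 34.3]
```

play_rows(
  increments=[
    [[0,0,0.014],0,-0.4],
    [[0,0,0.01],0,-0.4],
    [[0,0,0.006],0,-0.4],
    [[0,0,0.003],0,-0.4],
    [[0,0,0],0,-0.4],
    [[0,0,0],0,-0.4],
  ],
)

```text
time: 18.95
eef_pos: [0.6116, 0.1144, 0.0982]
tcp_rot: [-3.131, -0.26, -0.001]
ft_force: [0.1, 1.1, -0.1]
opening: 0.0486
finger_force: 15.0
```

play_rows(
  increments=[
    [[0,0,0.002],0,-0.4],
    [[0,0,0.001],0,-0.4],
    [[0,0,0.001],0,-0.4],
    [[0,0,0],0,-0.4],
    [[0,0,0],0,-0.4],
  ],
)

```text
time: 19.45
eef_pos: [0.6113, 0.1143, 0.0937]
tcp_rot: [-3.131, -0.26, -0.0]
ft_force: [-0.3, -0.6, -0.9]
opening: 0.0487
finger_force: 15.0
```

play_rows(
  increments=[
    [[0,0,0.001],0,-0.4],
    [[0,0,0.0005],0,-0.4],
    [[0,0,0],0,-0.4],
    [[0,0,0],0,0.3],
    [[0,0,0],0,1],
    [[0,0,0],0,1],
    [[0,0,0],0,1],
    [[0,0,0],0,1],
  ],
)

```text
time: 20.25
eef_pos: [0.6113, 0.1143, 0.0922]
tcp_rot: [-3.131, -0.26, -0.0]
ft_force: [-0.1, -0.0, 0.3]
opening: 0.0843
finger_force: 0.0
```

play_rows(
  increments=[
    [[0,0,-0.02],0,1],
    [[0,0,-0.04],0,1],
    [[0,0,-0.04],0,1],
    [[0,0,-0.02],0,1],
    [[0,0,0],0,1],
  ],
)

```text
time: 20.75
eef_pos: [0.6126, 0.1145, 0.2154]
tcp_rot: [-3.131, -0.26, -0.009]
ft_force: [0.8, 0.2, -0.0]
opening: 0.0933
finger_force: 0.0
```

Run:
```python
from h import *
go([.5996,-.0473,.18],-30)
```

```text
t 20.8 tcp [0.6126 0.1145 0.2154] psi -80.5 shift mm [-39.8 157.4  35.2] tilt [ 0.005  0.001 -1.   ]
turn -50.5 shift after turn [-146.8   69.5   35.2]
```

Run:
```python
from h import *
c=cap('top','t4.png'); a=cv2.resize(c['image'][137:217,270:380,::-1],None,fx=5,fy=5,interpolation=cv2.INTER_CUBIC)
d=cap('scene','s4.png'); b=cv2.resize(d['image'][130:280,220:400,::-1],None,fx=4,fy=4)
cv2.imwrite('pics/c4.png',a); cv2.imwrite('pics/d4.png',b)
```

```text
(no output)
```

View pics/c4.png

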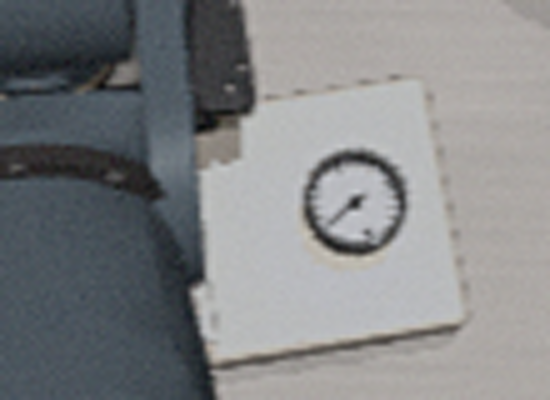

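View pics/d4.png

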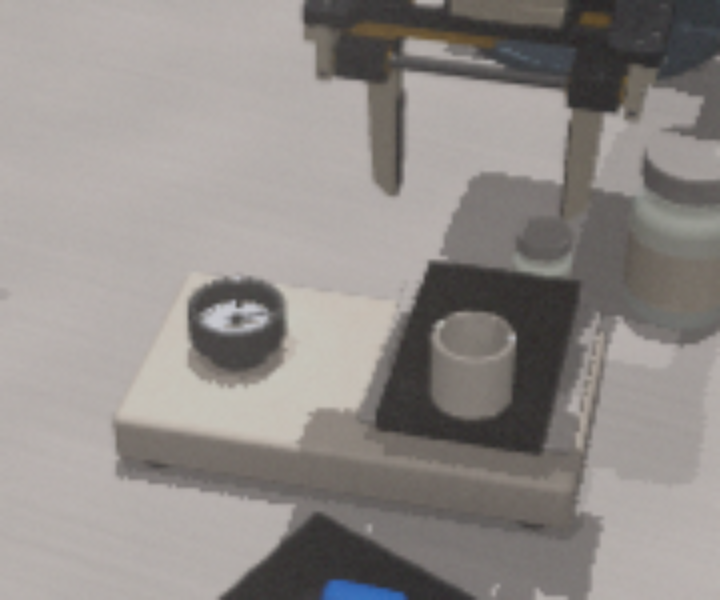

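The ramekin stands in the tray, at scene crop (473,365). In the top crop the dial centre is (356,202) and the needle tip is near (329,227), with a dark mark near (370,238). I'll average some frames to read the bezel's starting angle.

Run:
```python
from h import *
cs=[cap('top') for _ in range(10)]
im=np.mean([c['image'] for c in cs],0).astype('uint8'); c=cs[0]
ctr=pt(c,341.2,177.4,.082)[:2]  # dial axis
# rectify: scale frame resampled at card height, 0.25mm/px, up=world x, left=world y
ctr_r=np.array([.5996,-.0473])
N=280;g=(np.arange(N)-N/2)*.00025
U=np.zeros((N,N,2),np.float32)
for i in range(N):
    for j in range(N): U[i,j]=px(c,[ctr_r[0]-g[i],ctr_r[1]-g[j],.074])
r=cv2.remap(im,U[...,0],U[...,1],cv2.INTER_CUBIC)
cv2.imwrite('pics/dial.png',cv2.resize(r[:,:,::-1],None,fx=2,fy=2))
print(ctr)
```

```text
[ 0.59942629 -0.04794069]
```

View pics/dial.png

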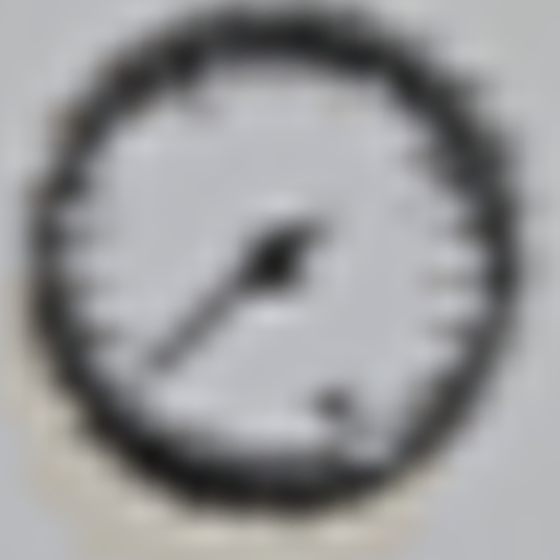

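The needle points 48° to the left of straight down, from hub (268,268) to tip (150,375). The broad zero bar is at (333,403), 25° to the right of down. The bezel therefore needs about 73° clockwise.

play_rows(
  increments=[
    [[-0.008,0.031,0],0,1],
    [[-0.01,0.042,0],0,1],
    [[-0.011,0.042,0],0,1],
    [[-0.01,0.042,0],0,1],
    [[0,0,0],-8,1],
    [[0,0,0],-8,1],
    [[0,0,0],-8,1],
    [[0,0,0],-8,1],
  ],
)

```text
time: 22.15
eef_pos: [0.5988, -0.0471, 0.2121]
tcp_rot: [-2.935, -1.121, -0.0]
ft_force: [0.4, 0.7, -0.1]
opening: 0.0928
finger_force: 0.0
```

play_rows(
  increments=[
    [[0,0,0.03],-8,1],
    [[0,0,0.03],0,1],
    [[0,0,0],0,1],
  ],
)

```text
time: 22.45
eef_pos: [0.5968, -0.0467, 0.1487]
tcp_rot: [-2.85, -1.314, 0.008]
ft_force: [-0.7, -0.2, -0.1]
opening: 0.0933
finger_force: 0.0
```

Run:
```python
from h import *
go([.6005,-.0465,.054],-40)
```

```text
t 22.4 tcp [ 0.5968 -0.0467  0.1487] psi -40.5 shift mm [ 2.9  3.2 94.7] tilt [-0.006  0.001 -1.   ]
turn -0.5 shift after turn [ 2.8  3.3 94.7]
```

play_rows(
  increments=[
    [[0.001,0.001,0.03],0,1],
    [[0,0,0.03],0,1],
    [[0,0,0.02],0,1],
    [[0,0,0.01],0,1],
    [[0,0,0.002],0,1],
    [[0,0,0],0,1],
  ],
  newtons=10,
)

```text
time: 23.05
eef_pos: [0.6009, -0.0469, 0.0613]
tcp_rot: [2.852, 1.315, 0.002]
ft_force: [-1.0, 0.7, 0.3]
opening: 0.0925
finger_force: 0.0
```

Run:
```python
from h import *
go([.6005,-.0465,.054],-40)
```

```text
t 23.1 tcp [ 0.6009 -0.0469  0.0613] psi -40.5 shift mm [ 0.1 -0.6  7.3] tilt [ 0.001 -0.    -1.   ]
turn -0.5 shift after turn [ 0.1 -0.6  7.3]
```

play_rows(
  increments=[
    [[0,0,0.006],0,1],
    [[0,0,0],0,0.4],
    [[0,0,0],0,0],
    [[0,0,0],0,0],
    [[0,0,0],0,0],
    [[0,0,0],0,0],
    [[0,0,0],0,0],
  ],
)

```text
time: 23.75
eef_pos: [0.6032, -0.0488, 0.0546]
tcp_rot: [2.848, 1.313, 0.008]
ft_force: [17.9, -11.2, -12.7]
opening: 0.0599
finger_force: 10.0
```

play_rows(
  increments=[
    [[0,0.0015,0],0,0],
    [[0,0.0015,0],0,0],
    [[0,0,0],0,0],
  ],
)

```text
time: 24.05
eef_pos: [0.6033, -0.049, 0.0544]
tcp_rot: [2.852, 1.315, 0.003]
ft_force: [5.9, -1.3, -0.3]
opening: 0.0594
finger_force: 10.0
```

play_rows(
  increments=[
    [[0,0,0],8.1,0],
    [[0,0,0],8.1,0],
    [[0,0,0],8.1,0],
    [[0,0,0],8.1,0],
  ],
)

```text
time: 24.45
eef_pos: [0.6031, -0.0487, 0.0544]
tcp_rot: [3.108, 0.458, 0.003]
ft_force: [4.5, 0.3, -1.2]
opening: 0.0598
finger_force: 10.0
```

play_rows(
  increments=[
    [[0,0,0],8.1,0],
    [[0,0,0],8.1,0],
    [[0,0,0],8.1,0],
    [[0,0,0],8.1,0],
    [[0,0,0],8.1,0],
    [[0,0,0],0,0],
    [[0,0,0],0,0],
  ],
)

```text
time: 25.15
eef_pos: [0.6031, -0.0484, 0.0544]
tcp_rot: [-3.076, 0.637, -0.003]
ft_force: [5.1, 2.2, -1.7]
opening: 0.0598
finger_force: 10.0
```

Run:
```python
from h import *
go([.603,-.049,.054],-113.5); o=robot.get_obs(); print(o['ft_force'],o['moment'],o['opening'])
```

```text
t 25.1 tcp [ 0.6031 -0.0484  0.0544] psi -113.4 shift mm [0.1 0.6 0.4] tilt [ 0.002  0.    -1.   ]
turn 0.1 shift after turn [0.1 0.6 0.4]
[ 5.10167009  2.23182988 -1.74410801] [ 0.54930314 -0.85224417 -0.02339421] 0.059841286486557635
```

play_rows(
  increments=[
    [[0,0,0],0,0.5],
    [[0,0,0],0,1],
    [[0,0,0],0,1],
    [[0,0,0],0,1],
    [[0,0,-0.02],0,1],
    [[0,0,-0.04],0,1],
    [[0,0,-0.045],0,1],
    [[0,0,-0.045],0,1],
  ],
)

```text
time: 25.95
eef_pos: [0.602, -0.0488, 0.2057]
tcp_rot: [3.076, -0.637, -0.001]
ft_force: [0.6, -0.2, -0.2]
opening: 0.0931
finger_force: 0.0
```

play_rows(
  increments=[
    [[0,0.03,-0.02],0,1],
    [[0,0.045,0],0,1],
    [[0,0.045,0],0,1],
    [[0,0.045,0],0,1],
    [[0,0.045,0],0,1],
    [[0,0,0],0,1],
    [[0,0,0],0,1],
  ],
)

```text
time: 26.65
eef_pos: [0.5187, -0.2421, 0.2241]
tcp_rot: [-3.076, 0.64, 0.0]
ft_force: [-0.4, 0.5, -0.1]
opening: 0.0932
finger_force: 0.0
```

Run:
```python
from h import *
cs=[cap('top') for _ in range(10)]
im=np.mean([c['image'] for c in cs],0).astype('uint8'); c=cs[0]
N=280;g=(np.arange(N)-N/2)*.00025
U=np.array([[px(c,[.601-a,-.0458-b,.074]) for b in g] for a in g],np.float32)
r=cv2.remap(im,U[...,0],U[...,1],cv2.INTER_CUBIC)[:,:,::-1]
big=cv2.resize(r,(500,500)); ov=cv2.resize(im[130:290,160:400,::-1],(300,200)); ov=cv2.copyMakeBorder(ov,0,300,0,0,cv2.BORDER_CONSTANT)
cv2.imwrite('pics/dial2.png',np.hstack([big,ov]))
```

View pics/dial2.png

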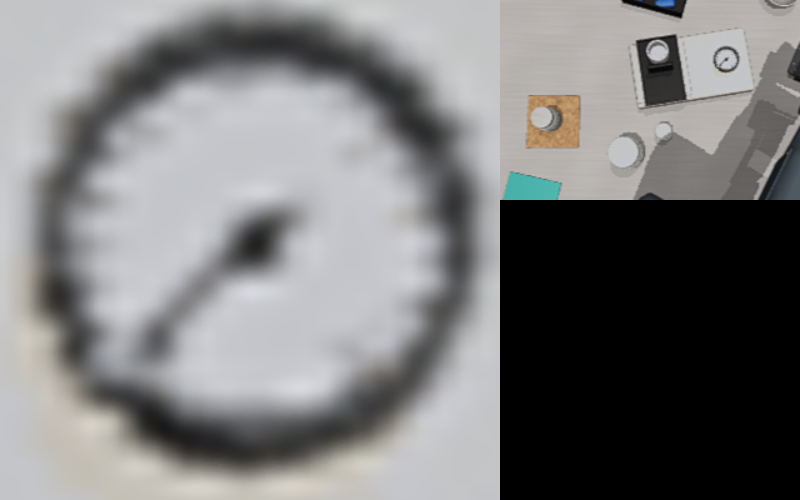

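The bar now sits on the needle tip, at dial crop (155,343). Jar, tray and ramekin are all in place in the overview at right. I'll check the remaining error with numbers.

Run:
```python
from h import *
g=cv2.imread('pics/dial2.png',0)[:,:500].astype(float); k=500/70
th=np.radians(np.arange(15,85,.5))
for hub in [(255,243),(253,245),(257,241)]:
  for r in np.arange(7,21,1.5):
    x=hub[0]-r*k*np.sin(th); y=hub[1]+r*k*np.cos(th)
    v=cv2.remap(g.astype(np.float32),x.astype(np.float32)[None],y.astype(np.float32)[None],1)[0]
    w=np.clip(v.max()*.9-v,0,None); m=abs(th-th[v.argmin()])<.3
    print(round(r,1),np.degrees((w*th*m).sum()/(w*m).sum()).round(1),round(v.min()),end=' | ')
  print()
```

```text
7.0 53.6 130 | 8.5 52.2 129 | 10.0 51.1 126 | 11.5 50.3 131 | 13.0 49.3 129 | 14.5 48.9 127 | 16.0 48.0 126 | 17.5 46.7 108 | 19.0 45.4 91 | 20.5 44.6 99 | 
7.0 54.1 132 | 8.5 51.8 128 | 10.0 51.2 128 | 11.5 50.2 131 | 13.0 49.2 128 | 14.5 48.8 128 | 16.0 47.8 123 | 17.5 46.4 102 | 19.0 45.2 91 | 20.5 44.5 104 | 
7.0 53.9 127 | 8.5 52.0 131 | 10.0 50.9 126 | 11.5 50.4 130 | 13.0 49.4 130 | 14.5 48.9 127 | 16.0 48.2 128 | 17.5 47.1 114 | 19.0 45.7 93 | 20.5 44.8 96 |
```

The needle reads about 47.7° and the bar about 44–45°. That leaves roughly 1.3 mm at the tip, inside the 3 mm limit, so I'm handing in.

```bash
python3 -c "
from rig import robot
print(robot.hand_in())"
```

```text
the job is handed in; nothing more can be done
None
```

I handed the job in without seeing the verdict: in the last pictures the jar stands on the cork mat, the tray lies on the pan with the ramekin in it, and the zero mark is about 1.3 mm from the needle tip (limit 3 mm).

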